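# Move the comb gauge to the other fold-down hook

## Task

The comb gauge is wanted on the other bench screen: pull that screen's fold-down hook out of its spring clip and swing it fully down, move the gauge onto it and let go so that it hangs freely, then swing the emptied hook up and press it into its clip until it snaps fully home. The screens are thin plastic and give way as you work the stiff clips, so go by feel and never push or pull a screen more than about 8 degrees out of upright. Leave the tray, the bottle and the bar where they are.

Things in the scene. Friction and masses are not known exactly. Their poses are not given: they have to be found in the camera images.
- screen_a: Bench screen A, its hook down with the gauge on it at the start: a 5 mm grey-white plastic sheet, 140 wide, top edge 200 up, in a fixed foot 100 x 150 mm. Origin on the bench under the sheet's middle; z up, y along its width, -x out of its front, where the hook is. The hook's hinge axis runs along y at x -18.5, z 142 mm (16 before the sheet). Its base plate, 36 wide, 3 thick, ends at z 197.
- hook_a (a joint): Folding hook of screen A, down at the start. 0 rad = folded upright in its clip, bar parallel to the sheet, turned end lying over the sheet's top edge; 1.57 = fully down on its stop, bar level, pointing straight out from the screen's front (-x), turned end up. The hinge is a little stiff: clear of the clip the bar stays where left. It can be pinched from above along y.
- hook_a_end (a point): Elbow of hook A, a 10 mm round steel bar: point on its axis 92 mm from the hinge axis, where the end turns off square and reaches to 23 mm from the bar's axis. z along the bar away from the hinge, y along the hinge axis, x the way the turned end points (up when the hook is down).
- clip_a (a point): Spring clip of hook A, z 186: centre of the folded bar behind its two sprung rollers (12 across, 24 tall, reaching to 24 mm before the sheet's face). Freeing the bar takes a pull of about 9 N near its elbow; snapping it in a push of about 12 N, sheet leaning back, felt from 0.27 rad on. At the snap the push drops suddenly and the bar goes on to 0 by itself; stopped short it stays out.
- sheet_a (a joint): Lean of screen A's sheet about an axis along y at z 25 mm, rad: 0 upright, positive back (to the screen's +x, away from the hook's side), negative forward. It is springy and returns by itself: about 1.4 mm at 226 mm height for each newton pushed or pulled there. Must stay within 0.157 either way.
- screen_b: Bench screen B, its hook folded and empty at the start: a 5 mm grey-white plastic sheet, 140 wide, top edge 200 up, in a fixed foot 100 x 150 mm. Origin on the bench under the sheet's middle; z up, y along its width, -x out of its front, where the hook is. The hook's hinge axis runs along y at x -18.5, z 142 mm (16 before the sheet). Its base plate, 36 wide, 3 thick, ends at z 197.
- hook_b (a joint): Folding hook of screen B, folded at the start. 0 rad = folded upright in its clip, bar parallel to the sheet, turned end lying over the sheet's top edge; 1.57 = fully down on its stop, bar level, pointing straight out from the screen's front (-x), turned end up. The hinge is a little stiff: clear of the clip the bar stays where left. It can be pinched from above along y.
- hook_b_end (a point): Elbow of hook B, a 10 mm round steel bar: point on its axis 92 mm from the hinge axis, where the end turns off square and reaches to 23 mm from the bar's axis. z along the bar away from the hinge, y along the hinge axis, x the way the turned end points (up when the hook is down).
- clip_b (a point): Spring clip of hook B, z 186: centre of the folded bar behind its two sprung rollers (12 across, 24 tall, reaching to 24 mm before the sheet's face). Freeing the bar takes a pull of about 9 N near its elbow; snapping it in a push of about 12 N, sheet leaning back, felt from 0.27 rad on. At the snap the push drops suddenly and the bar goes on to 0 by itself; stopped short it stays out.
- sheet_b (a joint): Lean of screen B's sheet about an axis along y at z 25 mm, rad: 0 upright, positive back (to the screen's +x, away from the hook's side), negative forward. It is springy and returns by itself: about 1.4 mm at 226 mm height for each newton pushed or pulled there. Must stay within 0.157 either way.
- gauge: Comb gauge: bare aluminium plate, 8 mm thick (x), 165 tall (z), 0.2 to 0.35 kg; origin at the centre of its lower edge. Toothed body 100 wide (y) from z 0 to 65; hanging slot 22 wide through it from z 65 to 105, 14 mm of plate at either side; above the slot a plain grip tab 50 wide from z 105 to 165.
- gauge_slot (a point): Peak of the slot's roof (which slopes up at 45 degrees from both sides to the middle), 105 mm above the gauge's lower edge; axes as the gauge. Hung, the plate is square to the hook's bar and this peak is 7 mm above the bar's axis; to pass over the turned end it must be 24 to 34 mm above that axis.
- tray: Open green plastic parts tray, 130 x 100 x 45 mm, filled with small black clips; a bystander. Origin at the centre of its underside.
- bottle: White plastic bottle, 52 mm diameter, 140 mm tall; a bystander. Origin at the centre of its underside.
- bar: Black bar, 260 x 24 x 12 mm, with black clips on top (26 mm high in all); a bystander. Origin at the centre of its underside, long side along x.
Things that resemble listed ones, but are neither listed nor needed, are in the scene too. There is more than one size of the gauge; the one meant has the size given above.

How it is judged:
By the outcome, as a careful person would: the job done as asked, in the order asked, and still so for the second after the job is handed in, with the robot touching nothing.
It also fails if it takes over 72 s, if anything falls off the work surface, if the arm or the gripper's body presses on something with over 40 N, if the wrist force passes 120 N, or if a joint passes its speed limit or range.

## Robot

A 7-joint arm with a two-finger parallel gripper is mounted at the origin on the work surface. World frame = base frame: x ahead of the robot, y to its left, z up, the work surface at z = 0. Lengths are in m, angles in rad, forces in N, time in s.
With the tool pointing down it reaches from about 0.425 to 0.8 m from the base axis. Payload 8.3 kg.
Tool frame: the origin (TCP) lies on the centre line of the jaws, within the pads' length; the fingertips stand env.nose_length ahead of it and the grasp point (between the pads) lies 2 mm behind it (env.nose_length is the distance from the TCP to the fingertips, in m); y points along the fingers, z is the direction in which the jaws open and shut, and the axes are right-handed (so a half turn about y gives the same grasp; the last joint's range is limited). The gripper opens to 85 mm and grips with 20 to 120 N. Pads are 22 mm wide; open, the fingers measure 114 mm over their backs; the gripper's body (76 mm by 85 mm) begins 54 mm behind the grasp point. The pads swing forward as they close: fully open they stand 13 mm farther back than shut.
Start: joints at [1.156, 0.383, 0.016, 1.37, -0.006, 1.388, -0.046], TCP at [0.215, -0.587, 0.248] pointing down, gripper open.
Joint ranges: [-2.95, 2.95], [-0.25, 2.06], [-1.52, 1.56], [0.18, 2.33], [-1.44, 4.58], [0.02, 2.06], [-3.01, 3.01]. Speed limits (rad/s): [2.39, 2.39, 3.01, 3.01, 3.14, 3.14, 3.14].

## Interface

Orientations are given as a unit quaternion [x, y, z, w].
In Python, from bench import env, cams, workorder, spotter, sensors gives the robot as it stands. Calls block until the motion is done:
- env.goto(position, orientation): joint-space move of the TCP to a pose.
- env.move_l(position, feed=0.15, attitude=None, guard=None): straight line of the TCP; attitude=None keeps the orientation; feed is the mean speed in m/s. With guard (N) it stops when the force on the tool has changed by that much, and returns True; else False.
- env.move_joints(angles): joint-space move.
- env.move_gripper(opening): opening from 0.0 (shut) to 1.0 (fully open); the grip force is fixed at half the most; returns when the fingers have stopped.
- env.pause(seconds).
- env.solve_ik(position, orientation): joint angles nearest the present ones, or None.
- cams.get_image(name): name is "side" or "top"; returns the picture (400x640x3 uint8, red, green, blue); there is no depth.
- cams.get_calibration(name): a dict with "fx", "fy", "cx", "cy" (pixels), "distortion" ([k1, k2, p1, p2, k3] as OpenCV has them; the pictures are not rectified), "T" (4x4, takes a point from camera to world coordinates). Camera axes: x right, y up, looking along -z (the intrinsics and any distortion apply to the point x, -y, -z); pixel columns grow to the right and rows downward; lengths in m; the calibration is good to about 2 mm. A picture is of the moment at which its call begins. get_calibration takes no time and is no camera call.
A pose or a line that the arm cannot do raises env.PlanningError and nothing moves.
- workorder.job_done(): hands the job in, once; it reports no verdict.
Trained networks look in the newest picture that a camera, given by its name, has taken for a name from the list of things; names that differ only in an ending like _2 or _b are one class to them, and where a whole thing is asked for, a point or a joint stands for the part that bears it (a point fixed in the world has none). Each returns a list of dicts, best first, with "conf" (0 to 1); they miss things now and then, are a little off and sometimes report something else, mostly with a low value. They report only what shows in the picture. A call takes as long as a camera call. They do not tell look-alikes from the thing itself.
- spotter.trace(camera, query): "region" (400x640 bool, what is visible of it) and "bbox" ([left, top, width, height] in pixels, round what is visible of it).
Readings, each from a call of its own:
- sensors.current_t(): time.
- sensors.current_joint_positions(): joint angles.
- sensors.current_qvel(): joint speeds.
- sensors.current_joint_efforts(): joint torques, N m.
- sensors.current_position(): TCP position.
- sensors.current_orientation(): TCP orientation.
- sensors.current_wrist_force(): force on the tool from outside, world axes, zero at the start.
- sensors.current_torque(): the same for the moment, N m.
- sensors.current_finger_gap(): opening from 0.0 (shut) to 1.0 (fully open).
Only numpy, scipy, OpenCV 4.12 (cv2) and the standard library are available. Lean on these libraries where they do the work, as an engineer would, in place of code of your own. Each camera call takes 0.05 s, during which the arm holds its last target.

## Working session

There is one attempt and no reset: what is moved stays moved. The work goes in short steps, each a Python script; the robot and the scene stay as the last script left them, time stands still between calls to the robot, and variables do not carry over. Pictures are saved under pics/ and viewed, and the job is handed in when it is done.

```bash
ls; mkdir -p pics; python3 - <<'E'
from bench import env,cams,sensors
import cv2
for n in("side","top"):
    im=cams.get_image(n); cv2.imwrite(f"pics/{n}0.png",im[:,:,::-1]); c=cams.get_calibration(n); print(n,c)
print(sensors.current_t(),env.nose_length,sensors.current_orientation(),sensors.current_position())
E
```

```text
pics
side {'fx': 514.5324791405651, 'fy': 514.5324791405651, 'cx': 319.06641234842596, 'cy': 189.5439913158969, 'distortion': array([0.00660591, 0.        , 0.        , 0.        , 0.        ]), 'T': array([[-0.77178396,  0.30084311, -0.56021687, -0.00346475],
       [-0.63562456, -0.39019292,  0.6661313 ,  0.76033383],
       [-0.01819164,  0.87019705,  0.49236791,  0.67848921],
       [ 0.        ,  0.        ,  0.        ,  1.        ]])}
top {'fx': 364.42796173404207, 'fy': 364.42796173404207, 'cx': 321.025874292121, 'cy': 202.1028459468124, 'distortion': array([0.02370649, 0.        , 0.        , 0.        , 0.        ]), 'T': array([[-0.01432079,  0.98735644, -0.1578676 ,  0.43996327],
       [-0.99987133, -0.0129995 ,  0.00939907,  0.03823687],
       [ 0.00722804,  0.15798189,  0.98741556,  0.99884452],
       [ 0.        ,  0.        ,  0.        ,  1.        ]])}
0.1 0.017 [-0.12388171  0.69680586 -0.69558     0.12362597] [ 0.21524015 -0.5863139   0.24737949]
```

View pics/side0.png

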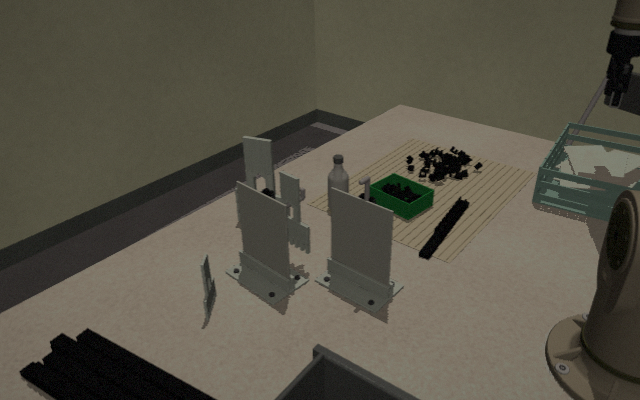

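View pics/top0.png

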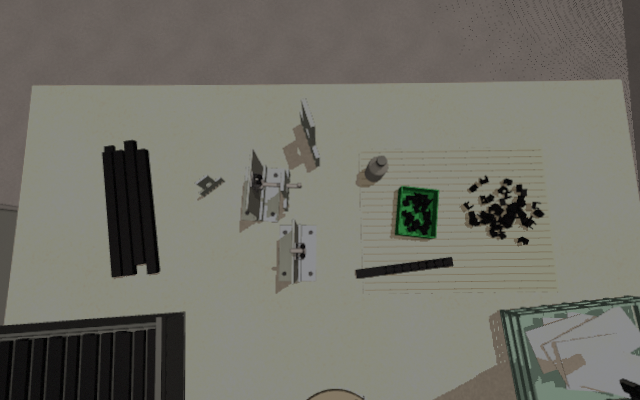

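```bash
python3 - <<'E'
import cv2
a=cv2.imread("pics/top0.png");b=cv2.imread("pics/side0.png")
import numpy as np
def g(x):return np.clip((x/255.)**0.6*255*1.1,0,255).astype('uint8')
cv2.imwrite("pics/top0c.png",cv2.resize(g(a[90:300,180:380]),None,fx=3.8,fy=3.8*0.75,interpolation=3)[:600] if 0 else cv2.resize(g(a[90:300,180:380]),None,fx=2.85,fy=2.85,interpolation=3))
cv2.imwrite("pics/side0c.png",cv2.resize(g(b[120:335,190:450]),None,fx=2.75,fy=2.75,interpolation=3))
E
```

```text
(no output)
```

View pics/top0c.png

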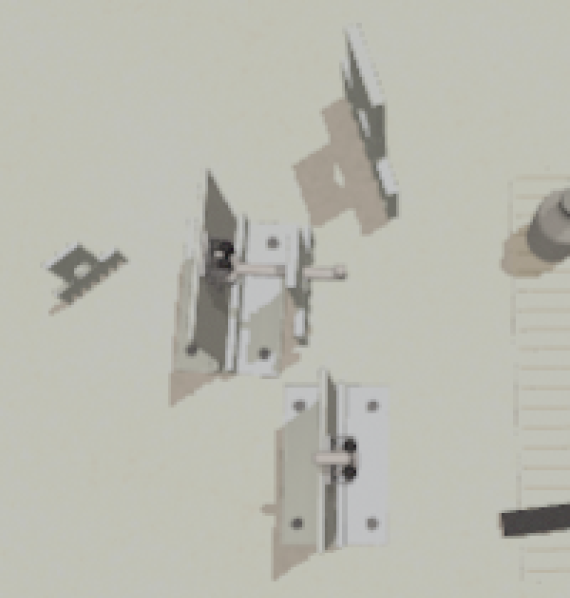

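View pics/side0c.png

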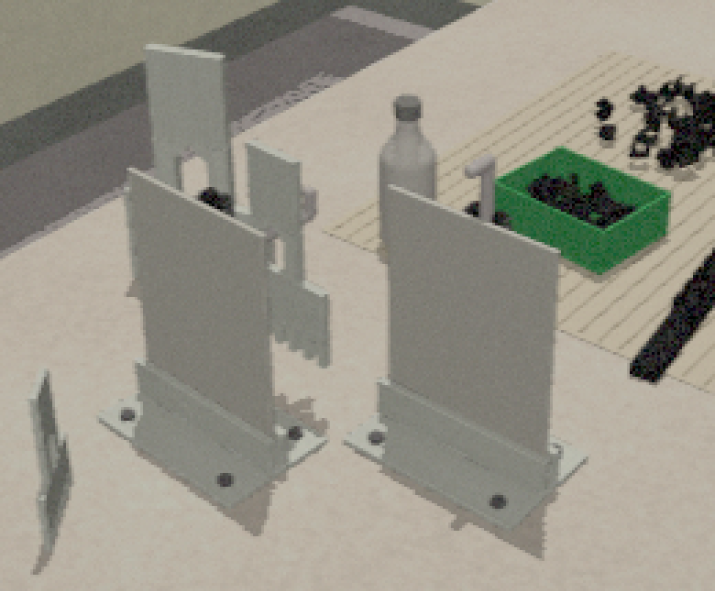

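```bash
cat > h.py <<'E'
import numpy as np, cv2
from scipy.spatial.transform import Rotation as R
def proj(c,P):
    P=np.atleast_2d(P); T=np.linalg.inv(c["T"]); q=(T[:3,:3]@P.T).T+T[:3,3]
    q=q*[1,-1,-1]
    K=np.array([[c["fx"],0,c["cx"]],[0,c["fy"],c["cy"]],[0,0,1]])
    return cv2.projectPoints(q,np.zeros(3),np.zeros(3),K,np.array(c["distortion"]))[0][:,0]
def S(p,P): # screen pose p=(x,y,yaw), local pts -> world
    P=np.atleast_2d(P); c,s=np.cos(p[2]),np.sin(p[2])
    return np.c_[p[0]+c*P[:,0]-s*P[:,1],p[1]+s*P[:,0]+c*P[:,1],P[:,2]]
def g(x):return np.clip((x/255.)**0.6*255*1.1,0,255).astype('uint8')
def crop(im,x,y,w,h,f,name):
    o=cv2.resize(g(im[y:y+h,x:x+w]),None,fx=f,fy=f,interpolation=cv2.INTER_CUBIC)
    for i in range(0,w,10): cv2.line(o,(int(i*f),0),(int(i*f),6 if i%50 else 14),(0,0,255),1); i%20==0 and cv2.putText(o,str(x+i),(int(i*f),24),0,.35,(0,0,255))
    for i in range(0,h,10): cv2.line(o,(0,int(i*f)),(6 ,int(i*f)),(0,0,255),1); i%20==0 and cv2.putText(o,str(y+i),(8,int(i*f)+4),0,.35,(0,0,255))
    cv2.imwrite(name,o)
E
python3 - <<'E'
from h import *
a=cv2.imread("pics/top0.png");b=cv2.imread("pics/side0.png")
crop(a,235,145,90,145,4.1,"pics/t1.png")
crop(b,220,165,95,140,4.2,"pics/s1a.png")
crop(b,310,165,100,150,4,"pics/s1b.png")
from bench import spotter
for n in("top","side"):
  for q in("screen_a","gauge","hook_a","hook_a_end","tray","bottle","bar"):
    print(n,q,[(round(d["conf"],2),d["bbox"]) for d in spotter.trace(n,q)])
E
```

```text
top screen_a [(0.82, [279.1, 220.5, 42.1, 63.4]), (0.73, [242.6, 148.4, 58.5, 75.7]), (0.7, [243.3, 147.4, 59.5, 66.6]), (0.17, [290.8, 248.9, 18.4, 5.3])]
top gauge [(0.85, [279.6, 169.8, 12.7, 38.1]), (0.83, [300.6, 94.7, 21.8, 71.1]), (0.56, [194.4, 176.8, 29.2, 22.8]), (0.3, [290.0, 217.8, 13.4, 66.2])]
top hook_a [(0.52, [262.3, 187.0, 39.2, 0.8]), (0.4, [290.6, 251.4, 16.9, 2.1])]
top hook_a_end [(0.69, [261.7, 181.3, 40.5, 7.5]), (0.64, [289.3, 222.7, 14.2, 62.4])]
top tray [(0.83, [395.1, 187.6, 43.4, 48.9])]
top bottle [(0.84, [364.7, 155.8, 28.1, 28.4])]
top bar [(0.85, [357.5, 257.9, 99.7, 22.0]), (0.44, [261.8, 186.3, 40.1, 2.1])]
side screen_a [(0.96, [316.5, 172.8, 87.2, 139.7]), (0.87, [226.9, 183.8, 84.1, 120.9])]
side gauge [(0.97, [198.4, 254.6, 18.4, 67.3]), (0.9, [278.8, 168.6, 30.9, 85.7]), (0.87, [235.1, 135.4, 56.2, 83.4])]
side hook_a [(0.47, [359.2, 174.3, 12.5, 26.4])]
side hook_a_end [(0.38, [279.7, 173.6, 31.9, 77.8])]
side tray [(0.62, [371.6, 175.0, 62.4, 46.7])]
side bottle [(0.76, [325.6, 154.6, 23.9, 52.5])]
side bar [(0.7, [423.3, 200.1, 45.9, 59.3])]
```

View pics/t1.png

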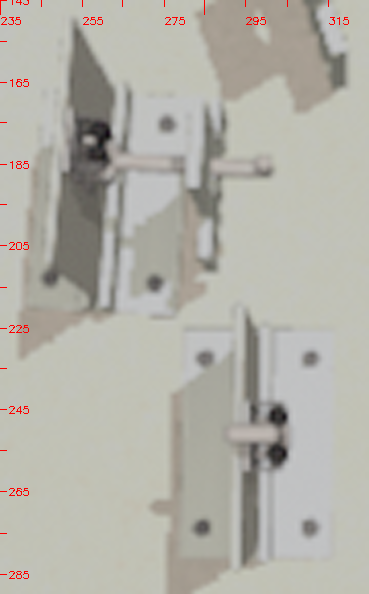

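View pics/s1a.png

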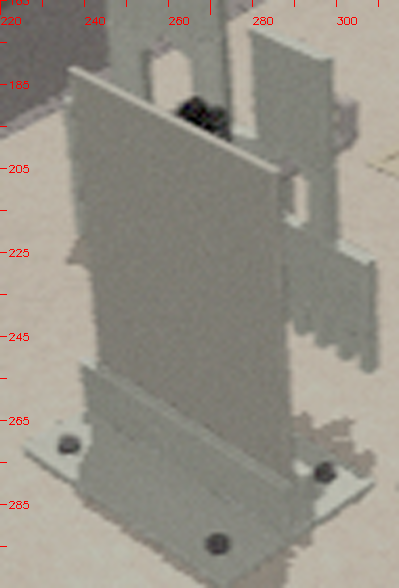

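View pics/s1b.png

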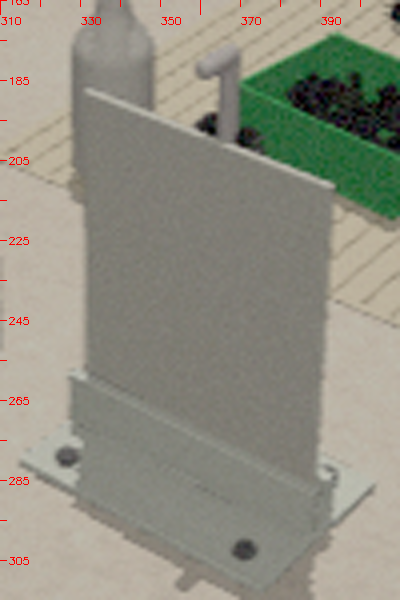

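```bash
cat > fit.py <<'E'
from h import *
from bench import cams
from scipy.optimize import least_squares
C={n:cams.get_calibration(n) for n in("top","side")}
hz=.004
B=[("top",(0,-.07,.2),(293.2,220)),("top",(0,.07,.2),(293.5,283)),("top",(-.05,-.075,hz),(316,224.8)),("top",(-.05,.075,hz),(316,281.1)),("top",(.05,-.075,hz),(279.9,224.8)),("top",(.05,.075,hz),(278.9,281.1)),
("side",(.0025,-.07,.2),(331.3,187.7)),("side",(.0025,.07,.2),(393.3,211.7)),("side",(.05,-.075,hz),(315.2,280.5)),("side",(.05,.075,hz),(375.5,311.5)),("side",(-.05,.075,hz),(403.5,286.7)),("side",(-.0185,0,.234),(368,179))]
A=[("side",(.0025,-.07,.2),(236.9,181.4)),("side",(.0025,.07,.2),(287.4,206)),("side",(.05,-.075,hz),(226,271.4)),("side",(.05,.075,hz),(274.2,304.5)),("side",(-.05,.075,hz),(308.6,280.5)),
("top",(.05,.075,hz),(240.4,220.6)),("top",(-.05,.075,hz),(277,222)),("top",(0,-.07,.2),(253.3,150)),("top",(-.1105,0,.142),(299.6,186))]
def fit(O,p0):
    def r(p): return np.concatenate([proj(C[n],S(p,[P]))[0]-uv for n,P,uv in O])
    s=least_squares(r,p0,loss="soft_l1",x_scale=[.01,.01,.1])
    return s.x,r(s.x).reshape(-1,2)
pA,rA=fit(A,[.5,.2,1.57]);pB,rB=fit(B,[.3,.1,1.57])
if __name__=="__main__":
    np.set_printoptions(precision=4,suppress=True)
    print(pA,pB,np.degrees([pA[2],pB[2]]));print(rA);print(rB)
    def wire(im,n,p,hook):
        def L(P): cv2.polylines(im,[np.round(proj(C[n],S(p,P))*4).astype(int)],False,(0,0,255),1)
        L([(-.05,-.075,hz),(-.05,.075,hz),(.05,.075,hz),(.05,-.075,hz),(-.05,-.075,hz)])
        for x in(-.0025,.0025):L([(x,-.07,.03),(x,-.07,.2),(x,.07,.2),(x,.07,.03)])
        if hook: L([(-.0185,0,.142),(-.1105,0,.142),(-.1105,0,.165)])
        else: L([(-.0185,0,.142),(-.0185,0,.234),(.0045,0,.234)])
    for n,(x,y,w,h) in dict(top=(235,145,90,145),side=(220,165,190,148)).items():
        im=cv2.imread(f"pics/{n}0.png"); im=cv2.resize(g(im),None,fx=4,fy=4,interpolation=cv2.INTER_CUBIC)
        wire(im,n,pA,1);wire(im,n,pB,0); cv2.imwrite(f"pics/w_{n}.png",im[y*4:(y+h)*4,x*4:(x+w)*4])
E
python3 fit.py
```

```text
[0.6201 0.19   1.4931] [0.4593 0.0924 1.5624] [85.5504 89.5171]
[[-0.8062 -0.0251]
 [-2.642   0.4569]
 [-0.2949 -0.3933]
 [-0.701  -0.0256]
 [ 1.7127 -0.8406]
 [ 1.5733  0.5084]
 [ 1.4921  1.4256]
 [-0.9691 -0.2797]
 [ 0.4477  2.1029]]
[[ 0.2983 -0.3093]
 [-0.4289  1.8631]
 [ 0.6227  0.8827]
 [ 0.8423  0.6953]
 [ 0.1269  1.08  ]
 [ 0.416   0.9619]
 [-1.2436 -0.1471]
 [-0.8212  0.0622]
 [-0.9978 -0.5599]
 [-0.1351  0.8915]
 [ 0.4221 -1.6568]
 [-0.8497 -0.5819]]
```

View pics/w_top.png

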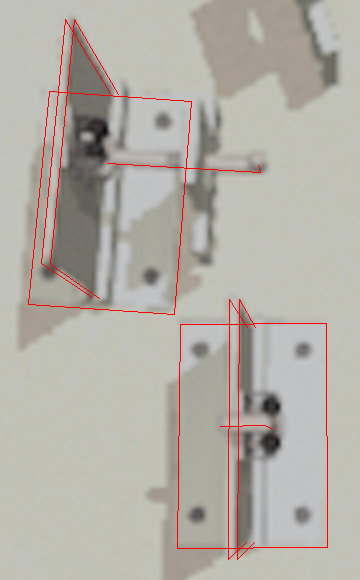

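View pics/w_side.png

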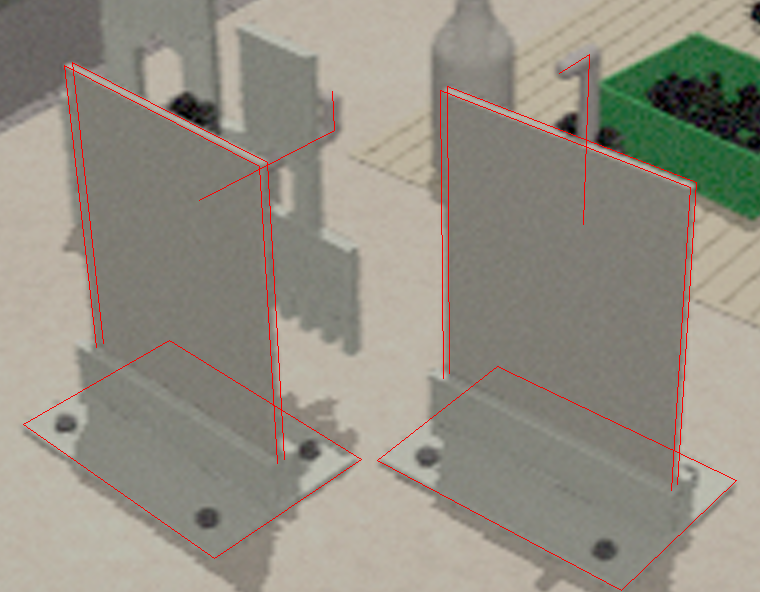

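```bash
cat > fit2.py <<'E'
from fit import *
B+=[("top",(-.0185,0,.239),(235+272/4,145+432/4)),("top",(.0045,0,.239),(235+228/4,145+432/4)),("side",(.0045,0,.234),(220+562/4,165+68/4))]
A[-1]=("top",(-.1105,0,.15),(235+258/4,145+166/4))
A+=[("top",(-.05,-.075,hz),(284,168.5))]
def r2(p):
    o={"top":p[6:8],"side":p[8:10]}
    q=[proj(C[n],S(p[3*i:3*i+3],[P]))[0]+o[n]-uv for i,O in enumerate((A,B)) for n,P,uv in O]
    return np.concatenate(q+[p[6:]*1.5])
s=least_squares(r2,np.r_[pA,pB,0,0,0,0],loss="soft_l1",x_scale=[.01,.01,.1]*2+[1]*4)
pA=s.x[:3];pB=s.x[3:6]
if __name__=="__main__":
    print(s.x); print(r2(s.x).reshape(-1,2))
E
python3 fit2.py
```

```text
[ 0.62009717  0.18912491  1.48922321  0.45869235  0.0910771   1.55756883
 -0.41356832 -0.65478393  0.09474995  0.27281222]
[[-0.25968444  0.03385796]
 [-2.31757751  0.59400011]
 [ 0.183018   -0.42392001]
 [-0.45914541  0.0408301 ]
 [ 2.06468514 -0.66592546]
 [ 1.37813697 -0.21450303]
 [ 1.28323418  0.84494693]
 [-0.8778353  -0.91360251]
 [ 0.31936188  0.47771113]
 [-1.13566131  1.08326264]
 [ 0.62983668 -0.70826951]
 [-0.3901609   1.47984491]
 [ 0.81928902  0.52187599]
 [ 0.78442883  0.35021088]
 [ 0.32270486  0.54403522]
 [ 0.35664282  0.43230176]
 [-0.37627012 -0.1175633 ]
 [-0.14993151  0.20933841]
 [-0.24638246 -0.63382889]
 [ 0.39619451  0.96598661]
 [ 1.11992134 -1.45902873]
 [-0.03966573 -0.47087208]
 [-1.80501397 -2.03927844]
 [-1.95327235 -2.02397825]
 [-0.03928443  1.30807552]
 [-0.62035249 -0.9821759 ]
 [ 0.14212492  0.40921832]]
```

```bash
cat > m.py <<'E'
from fit2 import *
from bench import env,sensors
np.set_printoptions(precision=4,suppress=True)
def ori(p,theta,flip=1,mode="pinch"):
    """theta: bar angle the tool lines up with; tool y = -bar dir. pinch: jaws along local y; else jaws along local x"""
    c,s=np.cos(p[2]),np.sin(p[2]); lx=np.array([c,s,0]); ly=np.array([-s,c,0]); z=np.array([0,0,1.])
    ty=lx*np.sin(theta)-z*np.cos(theta)
    tz=(ly if mode=="pinch" else lx*np.cos(theta)+z*np.sin(theta))*flip
    return R.from_matrix(np.c_[np.cross(ty,tz),ty,tz]).as_quat()
def bar(p,theta,r,off=(0,0)):
    """world point at distance r from hinge axis along bar at theta, off=(along y local)"""
    return S(p,[(-.0185-r*np.sin(theta),off[0],.142+r*np.cos(theta))])[0]
F=lambda: sensors.current_wrist_force()
E
python3 - <<'E'
from m import *
for nm,p in(("A",pA),("B",pB)):
  for f in(1,-1):
    for th in(-.4,0,.4,.8,1.2,1.4,1.57):
        q=env.solve_ik(bar(p,th,.081),ori(p,th,f)); print(nm,f,th,None if q is None else np.round(q,2))
  for f in(1,-1):
      q=env.solve_ik(S(p,[(-.065,0,.2)])[0],ori(p,0,f,"g")); print(nm,f,None if q is None else np.round(q,2))
c=proj(C["top"],[[0.62,.12,.209]]);print(c)
# gauge x from top pixel
def back(n,uv,z):
    f=lambda X: proj(C[n],[[X[0],X[1],z]])[0]+ (s.x[6:8] if n=="top" else s.x[8:10])-uv
    return least_squares(f,[.5,.1]).x
for uv in((283.5,182),(283.5,170),(283.5,190)):
    w=back("top",np.array(uv),.209); d=w-pA[:2]; c_,s_=np.cos(pA[2]),np.sin(pA[2]); print(w,"local",d@[c_,s_],d@[-s_,c_])
E
```

```text
A 1 -0.4 [ 0.07  0.95 -1.29  1.12  1.11  1.97  2.13]
A 1 0 [ 0.42  0.77 -1.29  1.32  0.73  1.56  2.28]
A 1 0.4 [ 0.75  0.72 -1.29  1.48  0.35  1.23  2.6 ]
A 1 0.8 [ 0.23  0.47 -0.09  1.61 -0.81  1.26 -2.74]
A 1 1.2 [ 0.36  0.68 -0.06  1.63 -1.12  1.46 -2.39]
A 1 1.4 [ 0.32  0.82  0.04  1.61 -1.28  1.63 -2.25]
A 1 1.57 [ 0.31  0.95  0.07  1.58 -1.38  1.77 -2.16]
A -1 -0.4 [-0.    0.83 -1.05  1.12  0.92  1.86 -0.95]
A -1 0 [ 0.29  0.61 -0.96  1.33  0.49  1.45 -0.72]
A -1 0.4 [ 0.44  0.46 -0.69  1.49 -0.11  1.18 -0.23]
A -1 0.8 [ 0.62  0.54 -0.61  1.59 -0.55  1.15  0.24]
A -1 1.2 [ 0.82  0.81 -0.72  1.61 -0.74  1.21  0.53]
A -1 1.4 [ 0.8   0.94 -0.65  1.59 -0.87  1.31  0.69]
A -1 1.57 [ 0.79  1.06 -0.62  1.56 -0.95  1.4   0.8 ]
A 1 [ 0.35  0.56 -0.89  1.41  0.44  1.38  0.94]
A -1 [ 0.29  0.53 -0.78  1.41  0.37  1.36 -2.16]
B 1 -0.4 [ 0.45  0.48 -1.28  1.71  0.71  1.64  2.19]
B 1 0 [ 0.92  0.23 -1.28  1.79  0.23  1.29  2.72]
B 1 0.4 [ 0.38  0.09 -0.26  1.87 -0.39  1.25 -2.9 ]
B 1 0.8 [ 0.43  0.27 -0.02  1.88 -0.73  1.41 -2.47]
B 1 1.2 [ 0.47  0.57  0.12  1.84 -0.96  1.67 -2.15]
B 1 1.4 [ 0.46  0.74  0.16  1.81 -1.05  1.81 -2.03]
B 1 1.57 [ 0.43  0.89  0.22  1.77 -1.13  1.96 -1.93]
B -1 -0.4 [ 0.41  0.42 -1.18  1.71  0.66  1.6  -0.91]
B -1 0 [ 0.61  0.12 -0.89  1.8   0.1   1.27 -0.32]
B -1 0.4 [ 0.7   0.12 -0.61  1.85 -0.35  1.24  0.2 ]
B -1 0.8 [ 0.9   0.33 -0.58  1.86 -0.59  1.34  0.55]
B -1 1.2 [ 1.02  0.65 -0.59  1.81 -0.7   1.45  0.76]
B -1 1.4 [ 1.02  0.81 -0.55  1.78 -0.76  1.53  0.85]
B -1 1.57 [ 1.01  0.95 -0.52  1.75 -0.8   1.6   0.92]
B 1 [ 0.67  0.12 -0.85  1.85  0.1   1.22  1.35]
B -1 [ 0.55  0.1  -0.71  1.85  0.07  1.21 -1.77]
[[280.3775 178.6653]]
[0.6109 0.1122] local -0.07745606394944932 0.0029194406434083203
[0.6381 0.1122] local -0.07519736571960962 -0.02423344942649965
[0.5929 0.1121] local -0.07895124615840833 0.02086564354212937
```

```bash
python3 - <<'E'
from m import *
t=sensors.current_t()
env.goto(bar(pB,0,.125),ori(pB,0,-1)); env.move_gripper(.45)
print(sensors.current_t()-t,sensors.current_position(),bar(pB,0,.125),sensors.current_finger_gap(),F())
for n in("side","top"): cv2.imwrite(f"pics/{n}1.png",cams.get_image(n)[:,:,::-1])
a=cv2.imread("pics/top1.png");b=cv2.imread("pics/side1.png")
crop(a,245,200,100,95,6,"pics/t2.png");crop(b,310,90,110,130,4.5,"pics/s2.png")
q=bar(pB,0,.125); 
for n in C: print(n,"tip",proj(C[n],[q-[0,0,.017],q-[0,0,-.03]]),"elbow",proj(C[n],[bar(pB,0,.092)]))
E
```

```text
3.0167 [0.4585 0.0726 0.267 ] [0.4584 0.0726 0.267 ] 0.45242083115498055 [-0.1211  0.4092 -0.1255]
top tip [[301.3634 251.4863]
 [300.2297 250.8889]] elbow [[301.7177 251.673 ]]
side tip [[368.1188 170.4391]
 [368.8891 146.6875]] elbow [[367.8656 178.2563]]
```

View pics/t2.png

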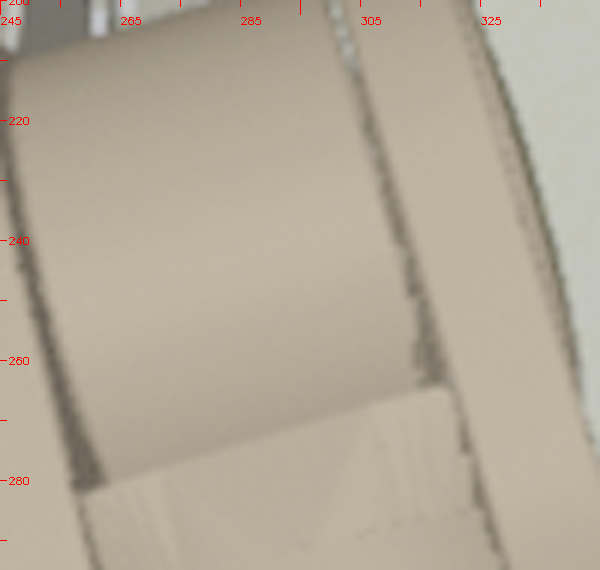

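View pics/s2.png

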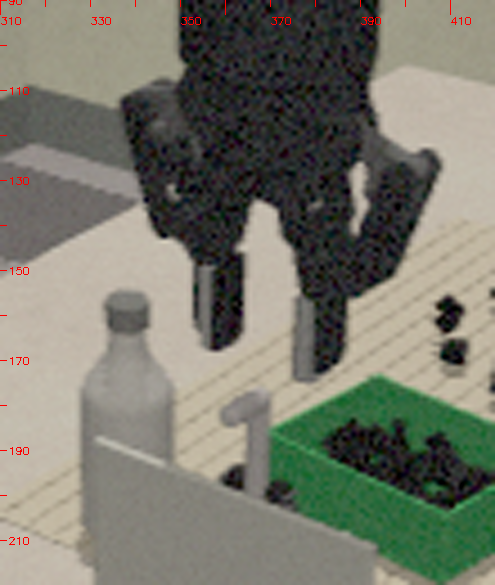

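```bash
python3 - <<'E'
from m import *
t=sensors.current_t();f0=F()
print(env.move_l(bar(pB,0,.083),feed=.08,guard=6),F()-f0,sensors.current_position())
for o in(.25,.2,.17,.15,.13):
    env.move_gripper(o); print(o,sensors.current_finger_gap(),F()-f0)
print(sensors.current_t()-t)
cv2.imwrite("pics/side2.png",cams.get_image("side")[:,:,::-1]); crop(cv2.imread("pics/side2.png"),320,120,80,110,5,"pics/s3.png")
E
```

```text
False [ 0.7974 -0.3922  0.4455] [0.4586 0.0727 0.2252]
0.25 0.25140374116053404 [0.4078 0.0461 1.4091]
0.2 0.20491171309898126 [ 0.4878 -0.8196  0.9822]
0.17 0.16681049570213052 [-0.1912 -1.0757  0.9262]
0.15 0.15109724540208025 [ 3.879  -0.7843 -0.4758]
0.13 0.12941202378459626 [ 8.0018 -0.6622 -2.4346]
1.8583000000000003
```

View pics/s3.png

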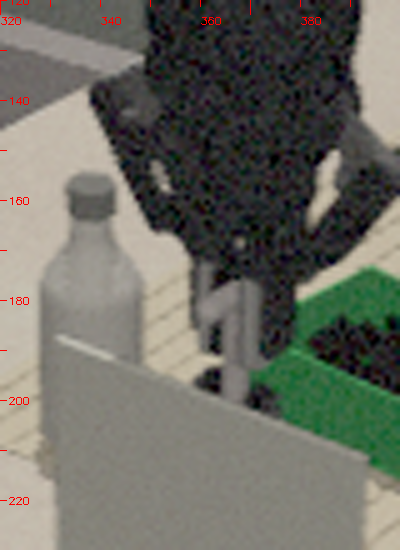

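```bash
cat >> m.py <<'E'
pB=pB+[.0018,0,0]
E
python3 - <<'E'
from m import *
t=sensors.current_t()
env.move_l(bar(pB,0,.083),feed=.03);print(F())
env.move_gripper(.0);print(sensors.current_finger_gap(),F(),sensors.current_torque(),sensors.current_position())
print(sensors.current_t()-t)
E
```

```text
[ 1.0543 -0.555  -0.3104]
0.10094092916333511 [ 2.7258 -0.829  -1.4837] [ 0.0044 -0.5627  0.0204] [0.4604 0.0726 0.2251]
0.46669999999999945
```

```bash
python3 - <<'E'
from m import *
t=sensors.current_t(); lx=S(pB,[(1,0,0)])[0]-S(pB,[(0,0,0)])[0]
p0=bar(pB,0,.083);f0=F();last=0
for k in range(1,14):
    d=.0025*k; env.move_l(p0-lx*d-[0,0,.0007*(d/.02)**2],feed=.03); f=(F()-f0); pull=f@lx; print(round(d,4),np.round(f,1),round(pull,1))
    if pull>14 or (last>6 and pull<last-3): break
    last=max(last,pull)
print(sensors.current_t()-t)
E
```

```text
0.0025 [ 1.3  4.  -3.3] 4.0
0.005 [ 3.5  6.6 -4.7] 6.6
0.0075 [ 3.6  7.3 -6.2] 7.3
0.01 [ 4.6  8.9 -7.2] 9.0
0.0125 [ 5.2  8.7 -8. ] 8.7
0.015 [  5.4  11.9 -10.4] 12.0
0.0175 [ 5.4 11.8 -9.2] 11.9
0.02 [  5.   14.8 -11. ] 14.9
2.000000000000001
```

```bash
python3 - <<'E'
from m import *
t=sensors.current_t(); lx=S(pB,[(1,0,0)])[0]-S(pB,[(0,0,0)])[0]
p0=bar(pB,0,.083)
env.move_l(p0-lx*.013-[0,0,.0008],feed=.04,attitude=ori(pB,.05,-1)); print(F(),sensors.current_torque())
for th in(.1,.15,.2,.25):
    env.move_l(p0-lx*(.013)-[0,0,.0008],feed=.04,attitude=ori(pB,th,-1)); print(th,F(),F()@lx,sensors.current_torque(),sensors.current_finger_gap())
print(sensors.current_t()-t)
cv2.imwrite("pics/side3.png",cams.get_image("side")[:,:,::-1]); crop(cv2.imread("pics/side3.png"),310,120,100,110,5,"pics/s4.png")
E
```

```text
[ 5.5897  7.6031 -6.0249] [ 1.2439 -1.2395  0.0236]
0.1 [ 6.0565  7.7595 -6.0451] 7.838960638020812 [ 0.9213 -1.2282 -0.1192] 0.09848338447843588
0.15 [ 4.016   5.5223 -2.5926] 5.574978882483413 [ 1.3295 -0.9313 -0.1818] 0.09447650326425443
0.2 [ 4.988  -1.0694 -5.4179] -1.0032926559210131 [-0.3297 -1.1059 -0.2625] 0.09676400711837427
0.25 [ 5.2236 -2.9934 -7.2876] -2.924050563210999 [-1.1942 -1.1979 -0.3359] 0.09708967378304083
1.3249999999999993
```

View pics/s4.png

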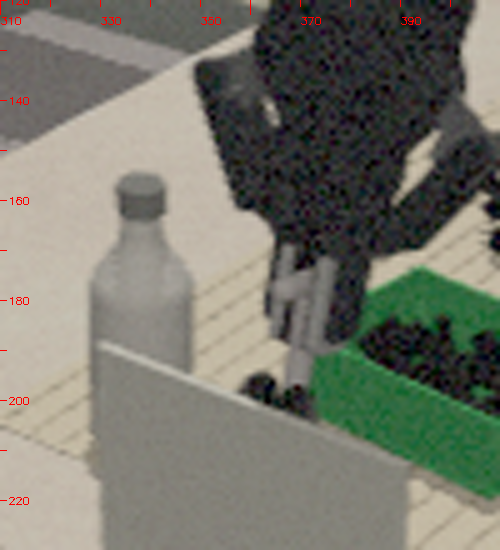

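```bash
python3 - <<'E'
from m import *
t=sensors.current_t(); lx=S(pB,[(1,0,0)])[0]-S(pB,[(0,0,0)])[0]
for th in(.3,.45,.6,.8,1.0,1.2,1.35,1.45):
    env.move_l(bar(pB,th,.083),feed=.06,attitude=ori(pB,th,-1)); f=F();print(th,f,round(f@lx,1),sensors.current_torque())
    if np.linalg.norm(f)>22: break
print(sensors.current_t()-t)
cv2.imwrite("pics/side4.png",cams.get_image("side")[:,:,::-1]); crop(cv2.imread("pics/side4.png"),310,90,150,140,4,"pics/s5.png")
E
```

```text
0.3 [ 3.2501  1.7106 -1.5997] 1.8 [ 0.2436 -0.7671 -0.2446]
0.45 [ 4.5484  0.9966 -3.6927] 1.1 [-0.6979 -0.8205 -0.5341]
0.6 [ 4.0055  0.5904 -2.9891] 0.6 [-0.9807 -0.7114 -0.6637]
0.8 [ 4.8113  1.6712 -5.254 ] 1.7 [-1.3545 -0.5227 -0.7802]
1.0 [ 3.1641  1.893  -4.485 ] 1.9 [-1.5329 -0.2179 -0.8414]
1.2 [ 2.6396  2.7831 -4.3817] 2.8 [-1.7776 -0.2865 -0.5899]
1.35 [ 2.9042  3.5578 -4.0791] 3.6 [-1.9287 -0.1541 -0.4926]
1.45 [ 0.1945  2.4007 -2.7603] 2.4 [-1.4405 -0.0206 -0.3408]
2.9916
```

View pics/s5.png

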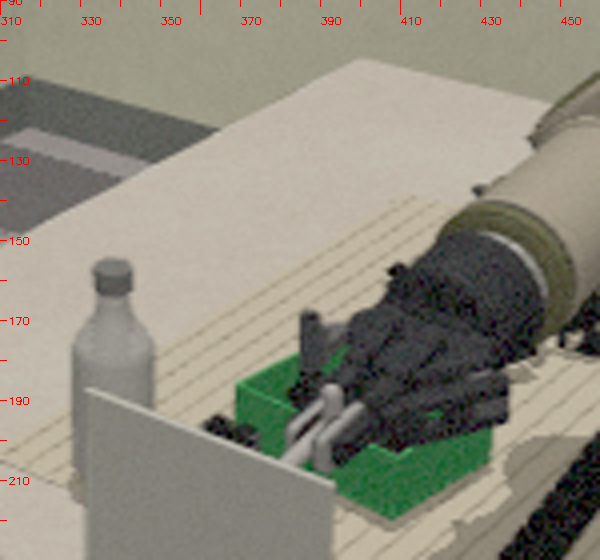

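```bash
python3 - <<'E'
from m import *
t=sensors.current_t(); lx=S(pB,[(1,0,0)])[0]-S(pB,[(0,0,0)])[0]
f0=F()
for th in(1.5,1.54,1.57,1.6,1.63):
    env.move_l(bar(pB,th,.083),feed=.03,attitude=ori(pB,min(th,1.57),-1)); f=F();print(th,f,round(f@lx,1),sensors.current_torque())
    if f[2]-f0[2]>6: break
print(sensors.current_t()-t)
cv2.imwrite("pics/side5.png",cams.get_image("side")[:,:,::-1]); crop(cv2.imread("pics/side5.png"),310,90,150,140,4,"pics/s6.png")
E
```

```text
1.5 [0.5349 3.2431 0.1248] 3.2 [-0.9047 -0.1256 -0.2887]
1.54 [1.6006 3.3765 0.5724] 3.4 [-0.7762 -0.0569 -0.2868]
1.57 [ 1.093   2.4307 -0.0258] 2.4 [-0.6339 -0.0383 -0.2822]
1.6 [0.814  2.6995 2.4781] 2.7 [-0.3716  0.0428 -0.1238]
1.63 [-1.2734  0.1214  5.1303] 0.1 [0.1168 0.0862 0.0222]
1.3000000000000007
```

View pics/s6.png

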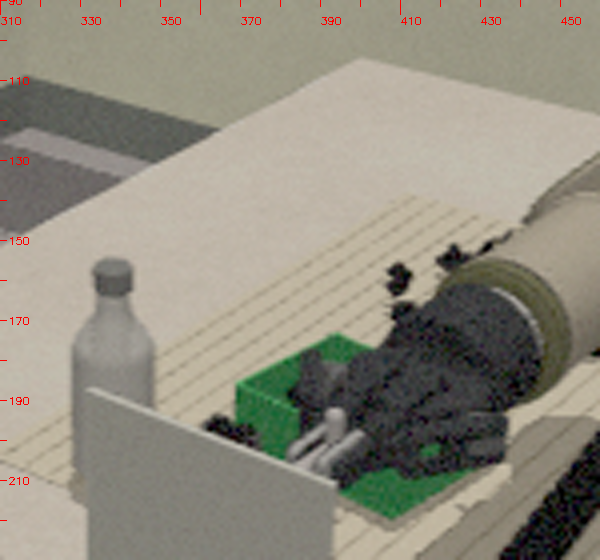

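```bash
python3 - <<'E'
from m import *
t=sensors.current_t(); lx=S(pB,[(1,0,0)])[0]-S(pB,[(0,0,0)])[0]
env.move_gripper(.45); print(F(),sensors.current_position())
p=sensors.current_position()
env.move_l(p-lx*.075,feed=.2); p=sensors.current_position()
env.move_l(np.r_[p[:2],.30],feed=.3,attitude=ori(pB,.8,-1))
print(sensors.current_t()-t)
cv2.imwrite("pics/side6.png",cams.get_image("side")[:,:,::-1]); cv2.imwrite("pics/top6.png",cams.get_image("top")[:,:,::-1])
crop(cv2.imread("pics/top6.png"),225,140,130,145,4,"pics/t7.png"); crop(cv2.imread("pics/side6.png"),220,150,190,150,4,"pics/s7.png")
E
```

```text
[-0.9384  0.1229  0.8101] [ 0.4592 -0.0104  0.1368]
1.9167000000000005
```

View pics/t7.png

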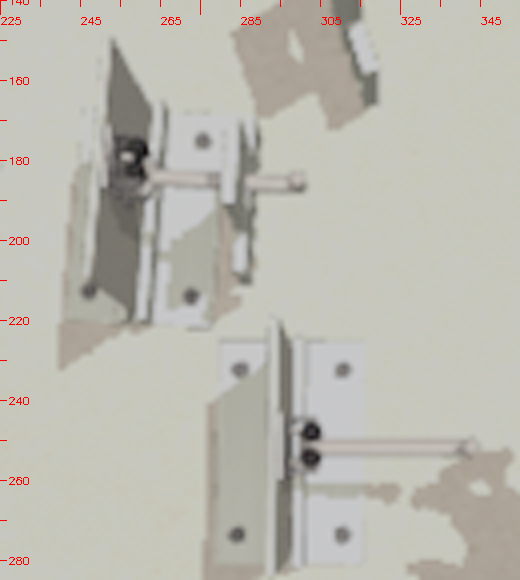

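View pics/s7.png

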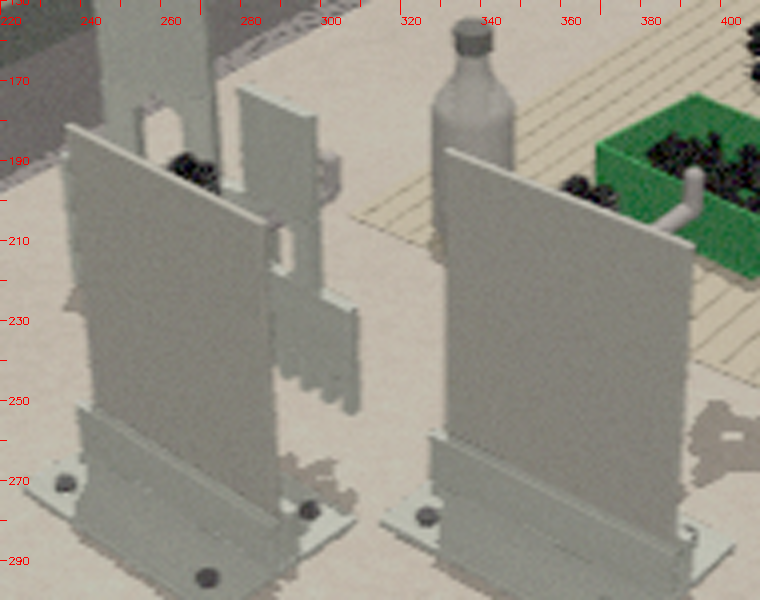

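```bash
python3 - <<'E'
from m import *
for n in C:
    print(n,"B elbow,tip",proj(C[n],S(pB,[(-.1105,0,.142),(-.1105,0,.165),(-.0185,0,.142)])).round(1).tolist())
    print(n,"A elbow,tip",proj(C[n],S(pA,[(-.1105,0,.142),(-.1105,0,.165),(-.0185,0,.142)])).round(1).tolist())
    gx=-.077
    print(n,"tab",proj(C[n],S(pA,[(gx,-.025,.209),(gx,.025,.209),(gx,.025,.149),(gx,.05,.109),(gx,.05,.044)])).round(1).tolist())
E
```

```text
top B elbow,tip [[343.0, 251.8], [343.7, 251.6], [303.5, 251.8]]
top A elbow,tip [[300.4, 188.3], [299.9, 186.4], [262.1, 185.7]]
top tab [[284.8, 170.4], [282.9, 192.4], [285.3, 197.1], [285.9, 209.9], [288.1, 213.2]]
side B elbow,tip [[392.3, 201.1], [392.9, 191.3], [365.7, 220.5]]
side A elbow,tip [[303.8, 197.3], [303.5, 187.6], [270.2, 214.9]]
side tab [[281.9, 170.3], [299.3, 178.3], [300.5, 204.9], [309.9, 226.4], [310.7, 252.8]]
```

```bash
python3 - <<'E'
from m import *
t=sensors.current_t(); lx=S(pA,[(1,0,0)])[0]-S(pA,[(0,0,0)])[0]
gx=-.076
G=lambda z,x=gx,y=0:S(pA,[(x,y,z)])[0]
q=ori(pA,0,-1,"g"); 
env.move_gripper(.45)
env.goto(G(.29),q); f0=F(); print(f0,sensors.current_t()-t)
cv2.imwrite("pics/side7.png",cams.get_image("side")[:,:,::-1]); 
crop(cv2.imread("pics/side7.png"),230,90,100,130,4.5,"pics/s8.png")
E
```

```text
[ 0.5256  0.0563 -0.7138] 2.4750000000000014
```

View pics/s8.png

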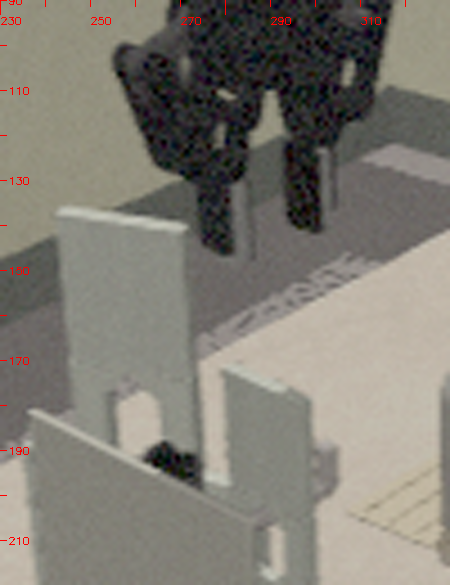

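```bash
cat >> m.py <<'E'
lxA=S(pA,[(1,0,0)])[0]-S(pA,[(0,0,0)])[0]; lxB=S(pB,[(1,0,0)])[0]-S(pB,[(0,0,0)])[0]
gx=-.076
G=lambda z,x=gx,y=0:S(pA,[(x,y,z)])[0]
E
python3 - <<'E'
from m import *
t=sensors.current_t();f0=F()
print(env.move_l(G(.19),feed=.1,guard=5),F()-f0,sensors.current_position())
for o in(.3,.22,.18,.15,.12):
    env.move_gripper(o); f=F()-f0; print(o,round(sensors.current_finger_gap(),3),f,round(f@lxA,1))
    if abs(f@lxA)>3: break
print(sensors.current_t()-t)
E
```

```text
False [ 0.243  -0.1065 -0.2407] [0.6142 0.1137 0.1908]
0.3 0.302 [ 0.3772 -0.7061 -0.5344] -0.7
0.22 0.219 [-0.3226 -0.6429  0.2247] -0.7
0.18 0.181 [-0.1764 -0.5715  0.005 ] -0.6
0.15 0.146 [ 0.6055 -0.4186  0.159 ] -0.4
0.12 0.118 [-0.3852  0.5991 -0.1981] 0.6
2.3249999999999993
```

```bash
python3 - <<'E'
from m import *
t=sensors.current_t();f0=F()
env.move_gripper(0);print(sensors.current_finger_gap(),F()-f0)
env.move_l(G(.1905+.022),feed=.06);print(F()-f0,sensors.current_position())
cv2.imwrite("pics/side8.png",cams.get_image("side")[:,:,::-1]);crop(cv2.imread("pics/side8.png"),230,120,100,140,4,"pics/s9.png")
print(sensors.current_t()-t)
E
```

```text
0.08572784868423348 [-0.3426 -1.3402  0.4046]
[ 0.9168 -0.1046 -3.3189] [0.614  0.1134 0.2128]
0.7916999999999987
```

View pics/s9.png

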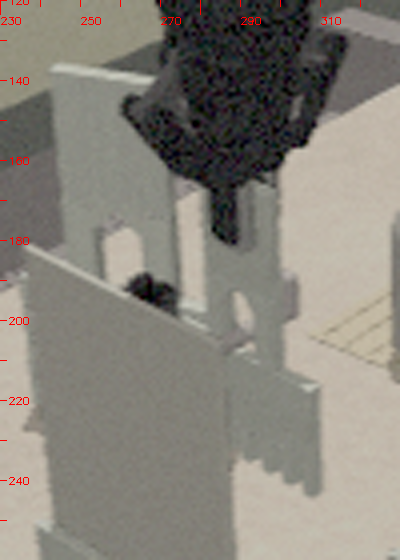

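```bash
python3 - <<'E'
from m import *
t=sensors.current_t();f0=F()
h=env.move_l(G(.2125,-.15),feed=.08,guard=4);print(h,F()-f0)
if not h:
    env.move_l(G(.26,-.17),feed=.15)
    GB=lambda z,x,y=0:S(pB,[(x,y,z)])[0]
    env.move_l(GB(.2125,-.165),feed=.15,attitude=ori(pB,0,-1,"g")); print(F()-f0,sensors.current_position())
print(sensors.current_t()-t,sensors.current_t())
for n in C:cv2.imwrite(f"pics/{n}9.png",cams.get_image(n)[:,:,::-1])
crop(cv2.imread("pics/side9.png"),310,110,150,150,4,"pics/s10.png");crop(cv2.imread("pics/top9.png"),240,180,140,120,4,"pics/t10.png")
E
```

```text
False [-0.7281  0.246  -0.9143]
[-0.2605 -0.2933 -0.7196] [ 0.4588 -0.0734  0.2127]
2.9250000000000007 24.6417
```

View pics/s10.png

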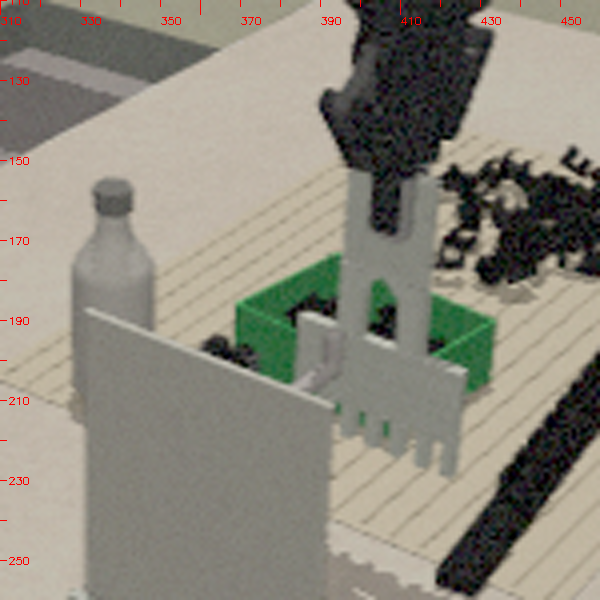

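View pics/t10.png

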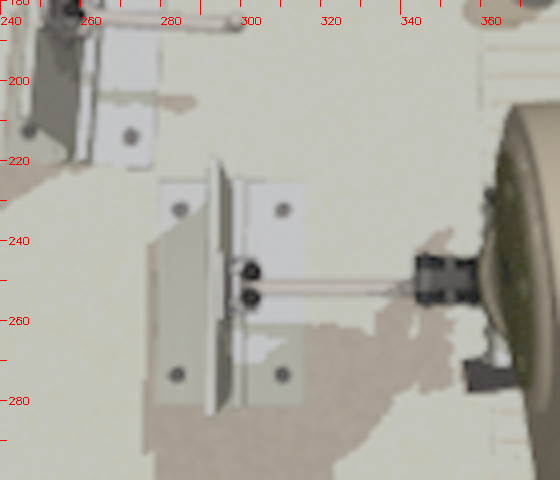

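```bash
python3 - <<'E'
from m import *
GB=lambda z,x,y=0:S(pB,[(x,y,z)])[0]
for n in C:
  print(n,"peak,slotbottom L/R, tab top, tip", proj(C[n],[GB(.171,-.165),GB(.131,-.165,-.011),GB(.131,-.165,.011),GB(.231,-.165,-.025),GB(.231,-.165,.025),GB(.066,-.165,.05),GB(.131,-.165,-.05),GB(.131,-.165,.05),GB(.165,-.1105)]).round(1).tolist())
b=cv2.imread("pics/side9.png");crop(b,375,140,60,95,6.3,"pics/s11.png")
E
```

```text
top peak,slotbottom L/R, tab top, tip [[368.0, 251.5], [365.7, 247.2], [365.9, 256.6], [371.6, 238.8], [372.2, 262.9], [362.9, 272.6], [365.3, 230.7], [366.2, 273.5], [343.7, 251.6]]
side peak,slotbottom L/R, tab top, tip [[407.6, 178.5], [401.9, 193.6], [410.9, 196.9], [399.0, 149.0], [420.5, 155.6], [424.7, 229.2], [386.5, 188.0], [427.3, 202.8], [392.9, 191.3]]
```

View pics/s11.png

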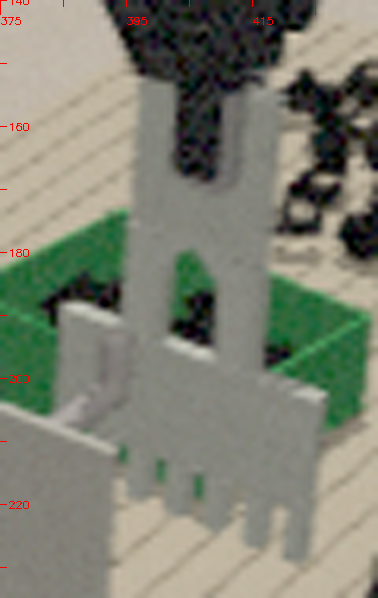

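```bash
python3 - <<'E'
from m import *
GB=lambda z,x,y=0:S(pB,[(x,y,z)])[0]
t=sensors.current_t();f0=F()
env.move_l(GB(.2125,-.15,.003),feed=.1)
h=env.move_l(GB(.2125,-.075,.003),feed=.05,guard=3);print(h,F()-f0,sensors.current_position())
print(sensors.current_t()-t)
for n in C:cv2.imwrite(f"pics/{n}10.png",cams.get_image(n)[:,:,::-1])
crop(cv2.imread("pics/side10.png"),340,130,80,100,6,"pics/s12.png")
E
```

```text
False [-0.7244 -0.4186 -0.6805] [0.4565 0.0158 0.2125]
1.9499999999999993
```

View pics/s12.png

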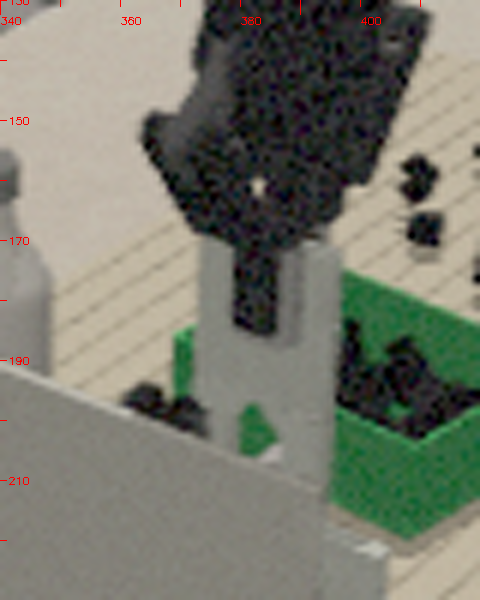

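```bash
python3 - <<'E'
from m import *
GB=lambda z,x,y=0:S(pB,[(x,y,z)])[0]
t=sensors.current_t();f0=F()
h=env.move_l(GB(.196,-.075,.003),feed=.05,guard=3);print(h,F()-f0)
z=.196
while not h and z>.187:
    z-=.001; env.move_l(GB(z,-.075,.003),feed=.02); f=F()-f0; print(round(z,4),f)
    if f[2]>2.5 or abs(f[0])>3: break
print(sensors.current_t()-t)
E
```

```text
False [-0.2389  0.2032  0.6126]
0.195 [-0.088  -0.7914  0.7816]
0.194 [-0.4802  0.0284  0.4174]
0.193 [0.4236 0.2696 0.6709]
0.192 [ 0.2499 -0.543   0.6698]
0.191 [-1.9048 -1.5449  3.3489]
1.7332999999999998
```

```bash
python3 - <<'E'
from m import *
GB=lambda z,x,y=0:S(pB,[(x,y,z)])[0]
t=sensors.current_t()
env.move_gripper(.13);print(F());env.move_gripper(.4);print(F())
h=env.move_l(GB(.27,-.075,.003),feed=.12,guard=4);print(h,F())
env.move_l(GB(.30,-.16,.003),feed=.25)
print(sensors.current_t()-t,sensors.current_t())
for n in C:cv2.imwrite(f"pics/{n}11.png",cams.get_image(n)[:,:,::-1])
crop(cv2.imread("pics/side11.png"),220,150,190,150,4,"pics/s13.png");crop(cv2.imread("pics/top11.png"),225,140,150,145,4,"pics/t13.png")
E
```

```text
[ 0.3977 -0.2259 -0.3971]
[0.4299 0.2189 0.6308]
False [0.8212 0.3258 0.3175]
1.883300000000002 30.4083
```

View pics/s13.png

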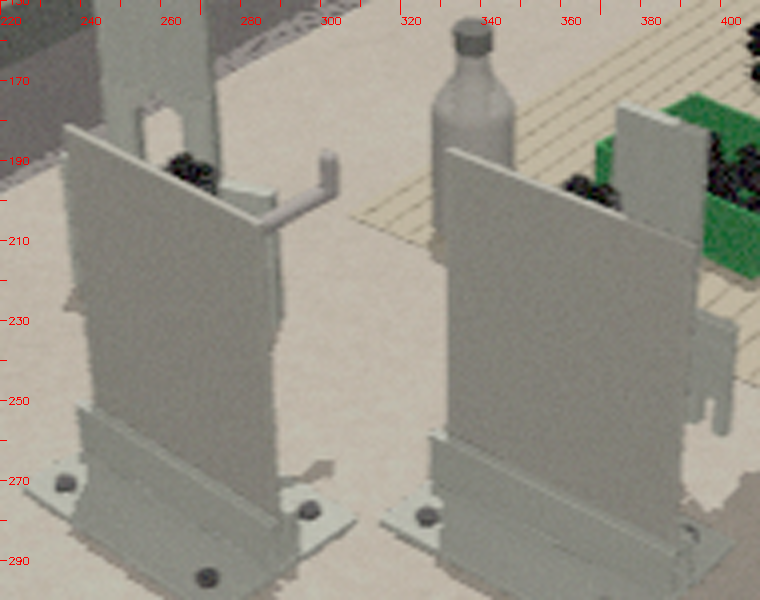

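View pics/t13.png

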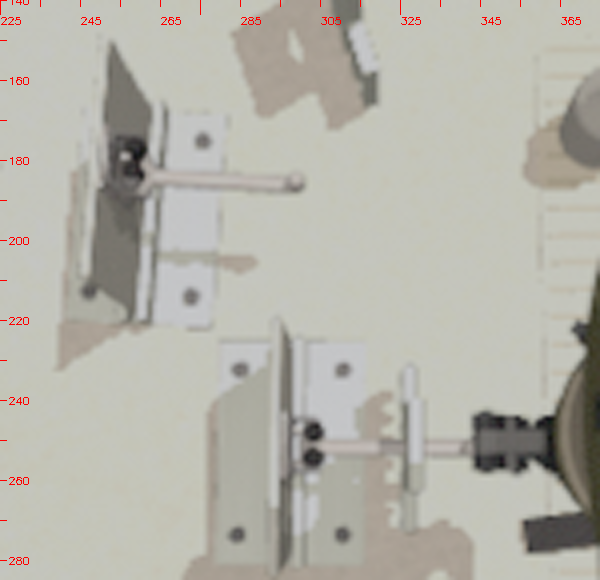

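```bash
cat >> m.py <<'E'
pA=pA+np.r_[.003*np.sin(pA[2]),-.003*np.cos(pA[2]),0]
D=.75
E
python3 - <<'E'
from m import *
t=sensors.current_t()
tl=1.57-D; up=np.r_[-lxA[:2]*np.sin(tl),np.cos(tl)]
print(lxA,up)
T=bar(pA,1.57,.078)
env.goto(T+up*.08,ori(pA,tl,-1)); print(sensors.current_t()-t,F())
for n in C:cv2.imwrite(f"pics/{n}12.png",cams.get_image(n)[:,:,::-1])
crop(cv2.imread("pics/side12.png"),220,110,190,150,4,"pics/s14.png")
for th in (1.57,1.2,.9,.6,.4): print(th, env.solve_ik(bar(pA,th,.078),ori(pA,th-D,-1)))
E
```

```text
[0.0815 0.9967 0.    ] [-0.0596 -0.7287  0.6822]
1.4000000000000021 [-0.2094  0.8914  0.1169]
1.57 [ 0.9462  0.8655 -1.1193  1.6003 -0.0752  1.0221 -0.0074]
1.2 [ 0.7314  0.6305 -1.0117  1.5444  0.0961  1.1163 -0.2693]
0.9 [ 0.4842  0.5571 -0.9153  1.4584  0.31    1.269  -0.5036]
0.6 [ 0.285   0.6396 -0.973   1.3391  0.632   1.53   -0.7557]
0.4 [ 0.207   0.8166 -1.1817  1.2437  0.9494  1.8113 -0.9232]
```

View pics/s14.png

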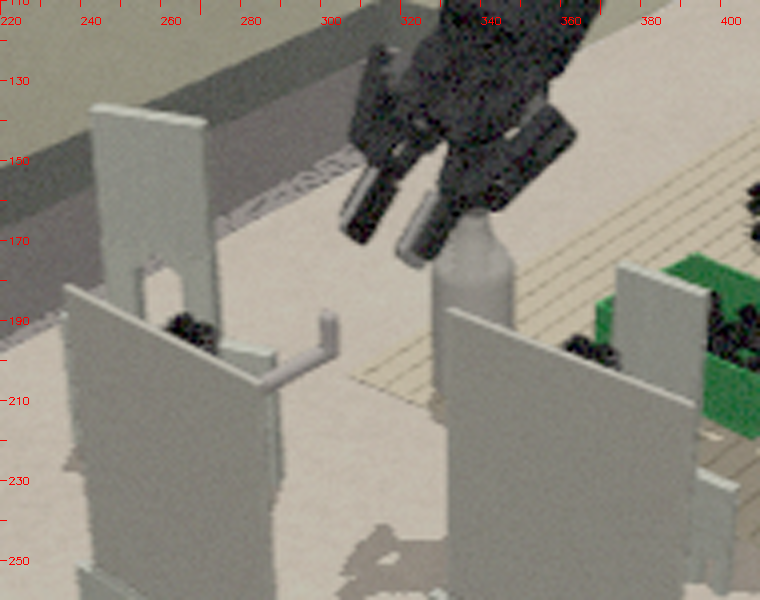

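```bash
python3 - <<'E'
from m import *
t=sensors.current_t();f0=F()
print(env.move_l(bar(pA,1.57,.078),feed=.08,guard=5),F()-f0)
for o in(.25,.17,.14):
    env.move_gripper(o); f=F()-f0; print(o,round(sensors.current_finger_gap(),3),f)
    if abs(f[0])>3: break
print(sensors.current_t()-t)
E
```

```text
False [ 0.7824  0.9547 -0.9291]
0.25 0.251 [0.3338 1.1323 0.6826]
0.17 0.167 [0.2668 1.4087 0.7295]
0.14 0.141 [ 3.4979  1.8347 -0.5234]
1.8917000000000002
```

```bash
cat >> m.py <<'E'
pA=pA+np.r_[.0014*np.sin(pA[2]),-.0014*np.cos(pA[2]),0]
E
python3 - <<'E'
from m import *
t=sensors.current_t()
env.move_l(bar(pA,1.57,.078),feed=.03); print(F())
env.move_gripper(0); print(sensors.current_finger_gap(),F())
for th in(1.45,1.25,1.05,.85,.65,.5,.42):
    env.move_l(bar(pA,th,.078),feed=.07,attitude=ori(pA,th-D,-1)); f=F();print(th,f,round(f@lxA,1),sensors.current_torque())
    if np.linalg.norm(f)>20: break
print(sensors.current_t()-t,sensors.current_t())
cv2.imwrite("pics/side13.png",cams.get_image("side")[:,:,::-1])
crop(cv2.imread("pics/side13.png"),220,90,150,150,4,"pics/s15.png")
E
```

```text
[-0.3205 -0.1681  0.3147]
0.10244048919022682 [2.4078 0.0839 0.0074]
1.45 [ 0.0353 -2.9293  7.3762] -2.9 [0.3668 0.1027 0.3264]
1.25 [ 0.4187 -1.499   6.6276] -1.5 [0.3194 0.1042 0.1654]
1.05 [-0.0712 -2.2792  6.391 ] -2.3 [0.2087 0.0851 0.3037]
0.85 [-0.3238 -4.4351  3.0048] -4.4 [-0.9768  0.135   0.263 ]
0.65 [-2.4659 -5.3592  7.0348] -5.5 [-0.9927  0.5088  0.1741]
0.5 [-4.7299 -8.2982 12.0293] -8.7 [-1.7208  1.0212 -0.0859]
0.42 [-6.8961 -7.6409 14.6918] -8.2 [-2.1942  1.4088 -0.1283]
2.8167000000000044 36.7167
```

View pics/s15.png

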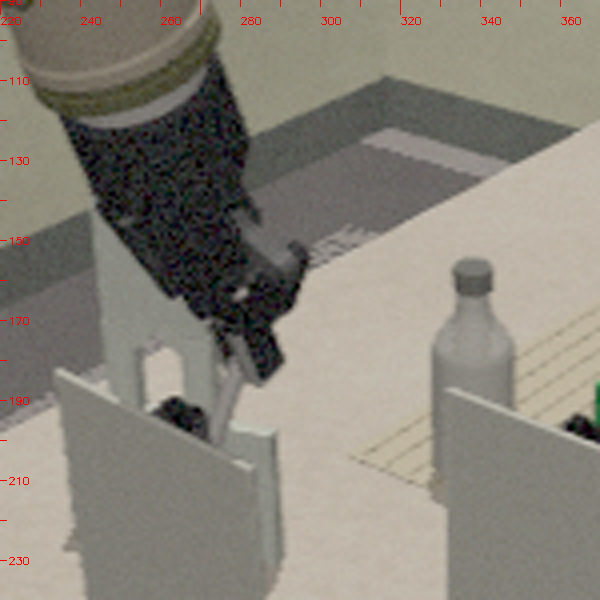

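```bash
python3 - <<'E'
from m import *
t=sensors.current_t()
env.move_gripper(.4); print(F())
p=sensors.current_position(); tl=.42-D; up=np.r_[-lxA[:2]*np.sin(tl),np.cos(tl)]
print(env.move_l(p+up*.075,feed=.15,guard=6),F())
env.move_l(S(pA,[(-.11,0,.30)])[0],feed=.25,attitude=ori(pA,0,-1)); env.move_gripper(0)
print(sensors.current_t()-t,sensors.current_t())
for n in C:cv2.imwrite(f"pics/{n}14.png",cams.get_image(n)[:,:,::-1])
crop(cv2.imread("pics/side14.png"),220,100,150,150,4,"pics/s16.png");crop(cv2.imread("pics/top14.png"),225,140,100,95,6,"pics/t16.png")
for th in(.35,.4,.45,.5): print(th,[proj(C[n],S(pA,[(-.0185-.092*np.sin(th),0,.142+.092*np.cos(th))])).round(1).tolist() for n in C])
E
```

```text
[-0.0067 -0.3915  0.4874]
False [-0.2179  0.1029 -0.5162]
2.016599999999997 38.7833
0.35 [[[270.7, 176.6]], [[278.2, 169.4]]]
0.4 [[[272.8, 176.9]], [[279.9, 169.4]]]
0.45 [[[274.8, 177.2]], [[281.5, 169.6]]]
0.5 [[[276.8, 177.6]], [[283.2, 169.8]]]
```

View pics/s16.png

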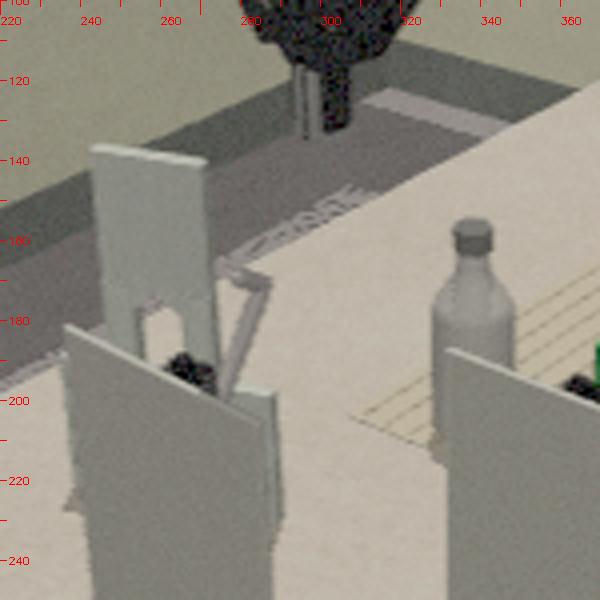

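View pics/t16.png

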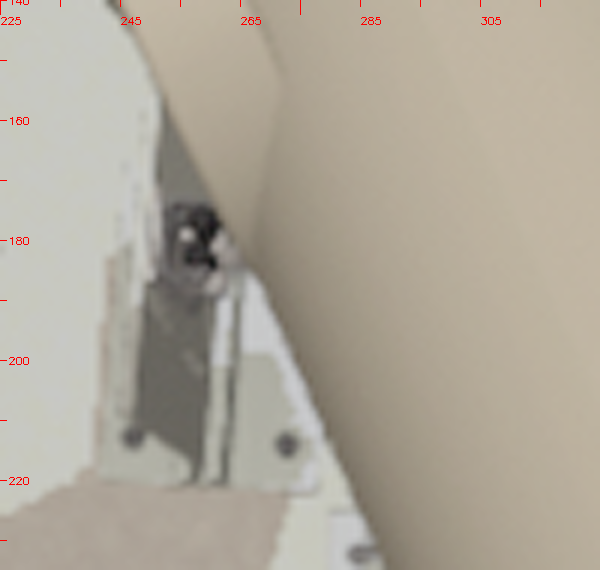

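```bash
python3 - <<'E'
from m import *
t=sensors.current_t()
P=lambda x,z=.229:S(pA,[(x,0,z)])[0]
print(env.move_l(P(-.11),feed=.15,guard=5)); f0=F()
print(env.move_l(P(-.066),feed=.05,guard=8),F()-f0,sensors.current_position()-P(-.066))
x=-.066;pk=0
while x<-.016:
    x+=.002; env.move_l(P(x),feed=.03); f=-((F()-f0)@lxA); print(round(x,3),round(f,1),(F()-f0).round(1))
    if f>17 or (pk>7 and f<pk-4): break
    pk=max(pk,f)
print(sensors.current_t()-t,sensors.current_t())
cv2.imwrite("pics/side15.png",cams.get_image("side")[:,:,::-1]);crop(cv2.imread("pics/side15.png"),220,100,150,150,4,"pics/s17.png")
E
```

```text
False
False [-1.6185 -0.7471  0.4328] [-0.0001 -0.0002 -0.0002]
-0.064 1.8 [-0.8 -1.8  0.4]
-0.062 2.0 [ 0.1 -2.   0.1]
-0.06 0.9 [-0.1 -0.9  1. ]
-0.058 1.4 [-0.3 -1.4  1.4]
-0.056 0.6 [-0.  -0.6  0.2]
-0.054 1.5 [ 0.3 -1.6  0.6]
-0.052 2.0 [ 0.2 -2.   0.9]
-0.05 3.0 [-0.5 -2.9  1.6]
-0.048 4.4 [ 0.1 -4.4  2.3]
-0.046 5.0 [-0.3 -5.   3.4]
-0.044 5.5 [ 0.3 -5.6  3.4]
-0.042 6.1 [-1.3 -6.   3.9]
-0.04 7.8 [-0.2 -7.8  4. ]
-0.038 7.7 [-0.9 -7.7  4.4]
-0.036 9.1 [-1.5 -9.   5.2]
-0.034 9.6 [-1.3 -9.6  6.3]
-0.032 9.9 [-2.  -9.8  6.3]
-0.03 10.9 [ -1.7 -10.8   6.7]
-0.028 12.4 [ -2.8 -12.2   6.7]
-0.026 11.8 [ -1.9 -11.7   7.2]
-0.024 12.0 [ -2.1 -11.9   7.4]
-0.022 11.1 [ -2.3 -11.    7.3]
-0.02 6.0 [ 1.2 -6.1  3.2]
7.4084 46.2917
```

View pics/s17.png

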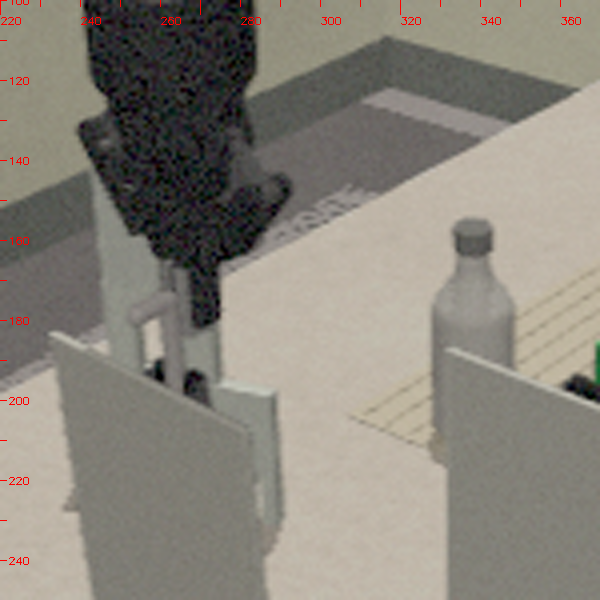

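```bash
python3 - <<'E'
from m import *
t=sensors.current_t()
P=lambda x,z=.229:S(pA,[(x,0,z)])[0]
for x in(-.018,-.016,-.014): env.move_l(P(x),feed=.03); print(x,F(),-F()@lxA)
env.move_l(P(-.05),feed=.06); print(F()); env.move_l(P(-.10),feed=.2); env.move_l(P(-.17,.32),feed=.25)
env.pause(.3)
print(sensors.current_t()-t,sensors.current_t())
for n in C:cv2.imwrite(f"pics/{n}16.png",cams.get_image(n)[:,:,::-1])
crop(cv2.imread("pics/side16.png"),220,150,190,150,4,"pics/s18.png");crop(cv2.imread("pics/top16.png"),225,140,150,145,4,"pics/t18.png")
print(proj(C["side"],S(pA,[(-.0185,0,.234),(.0045,0,.234)])))
E
```

```text
-0.018 [ 0.5744 -8.5446  5.34  ] 8.469371798614741
-0.016 [ -0.8585 -10.2017   5.9083] 10.237740822550874
-0.014 [ -2.3511 -11.0639   6.7514] 11.218723268435
[ 0.5005 -0.2114 -0.318 ]
2.8082999999999956 49.15
[[265.4251 172.5042]
 [255.9308 176.7947]]
```

View pics/s18.png

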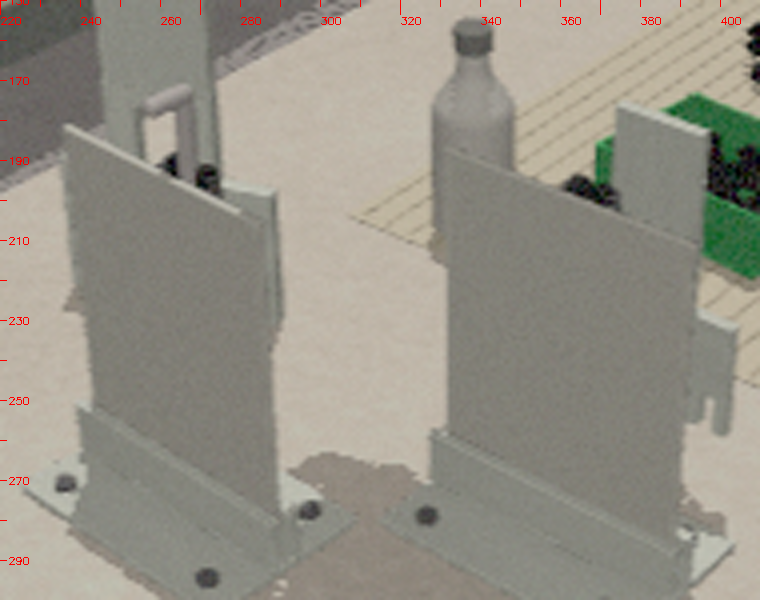

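View pics/t18.png

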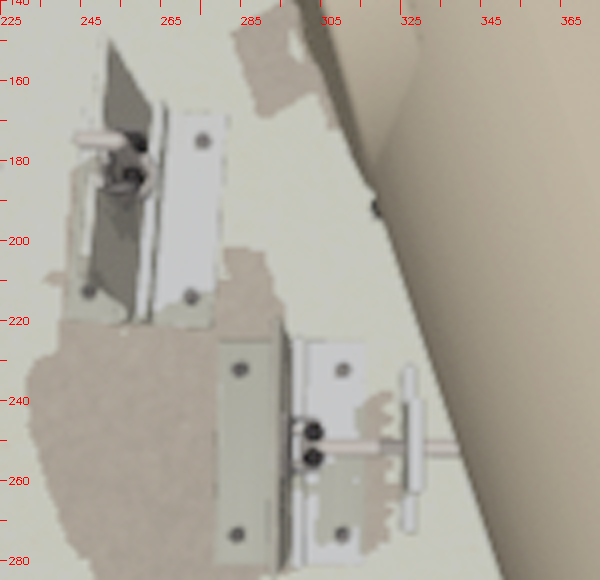

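```bash
python3 - <<'E'
from bench import workorder,sensors
print(workorder.job_done(),sensors.current_t(),sensors.current_wrist_force())
E
```

```text
the job is handed in; nothing more can be done
the job is handed in; nothing more can be done
```

The comb gauge now hangs freely on screen B's hook, and screen A's emptied hook is snapped back into its clip. I handed the job in at about 49 s of the 72 s.

- **Hook B:** I pinched it, pulled it out of its clip and swung it down until it pressed against its stop. The straight pull rose to about 15 N without freeing the bar, because the gripper was stopping it from turning. That is more than the stated 9 N; I estimate the screen leaned about 0.10 rad, under the 0.157 limit. Backing off and tilting the tool with the bar freed it.
- **Gauge:** I lifted it off hook A and moved it onto hook B without catching either turned end. It was held about 3 mm off centre, which I corrected before hanging it. I lowered it until hook B took its weight, then let go.
- **Hook A:** I swung it up to about 0.5 rad and pushed it home with closed fingers. The push peaked at about 12 N and dropped suddenly to 6 N at the snap, then rose again as I pressed about 6 mm further.

In the last pictures hook A stands upright between its rollers with its end over the sheet, the gauge hangs on hook B, and both screens are upright. The bottle and, as far as it shows, the tray are where they were; I did not re-check the bar. The gripper is clear of everything. The cameras and the touch readings disagreed by 2 to 4 mm on the hooks' sideways positions, and I went by touch.

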